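Close the mini centrifuge and start it

TASK

The mini centrifuge on the lab bench has been loaded and left open. With the fingertips, push its lid fully shut from the outside without slamming it or taking hold of it (do not reach inside or grip its rim), then press the large round button on its front deck all the way down and let it come back up. Do not press the small button, do not shift or lift the machine, and leave the other things on the bench as they stand.

Things in the scene. Friction and masses are not known exactly. Their poses are not given: they have to be found in the camera images.
- centrifuge: White mini centrifuge, box 195 (x) x 160 (y) x 75 mm high, loose on rubber feet, 2 to 3 kg; shifting it over 20 mm is a fault. Origin: at bench level, 115 mm behind its front face, 80 mm ahead of its rear, midway across. Its x points from front (buttons) to rear (lid hinge), y to its left seen with the rear ahead, z up. Buttons stand on the flat front deck (z = 75 mm), ahead of the lid.
- lid (a joint): Lid angle, rad: 0 shut, grows as the free edge rises and goes to the rear, 1.57 upright, 1.9 at most; starts at 1.15 to 1.7. Grey lid with clear window: a cap 130 mm from hinge to free edge, 150 mm wide, 32 mm deep, hollow below. Stiff hinge: it stays where it is left and takes 1 to 2.5 N at the free edge all the way. Closing faster than 4 rad/s is slamming.
- lid_hinge (a point): Middle of the lid's hinge line, which runs along the centrifuge's y at x = +75 mm, 76 mm above the bench. Shut, the lid's flat top is 108 mm above the bench and its front edge is at centrifuge x = -55 mm. Open, the outer top face looks to the rear (and upward below 1.57 rad): push on that face from behind, towards the front, then down.
- lid_lining: The lid's inner lining and the black rubber seal along its rim, 3 mm thick: the hollow underside of the lid, which faces the front when the lid is upright. Origin at the hinge. Not to be touched (no hooking or gripping the lid here).
- lid_edge (a point): Middle of the lid's free edge, on the outer top face (130 mm from the hinge, 32 mm out from the hinge plane of the lid). When shut it is the front top edge of the lid.
- start (a joint): Travel of the large round button, grey, 34 mm across: 0 = up, 0.006 m = fully down. Spring return; 1.5 N to begin, 4.5 N fully down, moves straight down.
- start_top (a point): Centre of the large button's flat top, 11 mm above the front deck when up; on the right seen from the robot's side (centrifuge x = -87 mm, y = -42 mm), 32 mm ahead of the shut lid.
- eject (a joint): Travel of the small round button, grey, 16 mm across: 0 = up, 0.006 m = down. Not to be pressed.
- eject_top (a point): Centre of the small button's top, 11 mm above the front deck; on the left seen from the robot's side (centrifuge x = -87 mm, y = +42 mm).
- mixer: Bystander, fixed: grey tube mixer, 130 x 120 mm, 111 mm high with its rubber cup on top; origin below its centre.
- vial: Bystander, loose: clear tube with black cap, 26 mm across, 78 mm tall, upright in front of the centrifuge; origin at the centre of its underside.
- jar: Bystander, loose: small specimen jar, 46 mm across, 60 mm tall, upright behind the centrifuge; origin at the centre of its underside.
- cup: Bystander, loose: white cup, 72 mm across, 65 mm tall, at the left; origin at the centre of its underside.
- slide_case: Bystander, loose: clear flat case 90 x 50 x 28 mm, at the left; origin at the centre of its underside.
- marker: Bystander, loose: black pen, 14 mm thick, about 120 mm long, lying at the right; origin under its middle.

How it is judged (in metres and radians):
On the way, in this order (a step that is already met when the one before it is completed fails the run):
1. the lid is pushed fully shut (value of joint lid below 0.03 rad), for 0.2 s.
2. then the large button is pressed down (at least 4.5 of its 6 mm) (value of joint start above 0.0045 m), for 0.05 s.
At the end, for the whole second after the job is handed in: Lid shut (under 0.03 rad), both buttons up again (within 1 mm), the centrifuge standing at rest within 20 mm of where it stood, every loose bystander within 30 mm of its start (value of joint lid below 0.03 rad and value of joint each of start, eject below 0.001 m and distance of centrifuge from where it was at the start of the episode below 0.02 m and linear speed of centrifuge below 0.01 m/s and angle between centrifuge's own z axis and vertical below 0.05 rad and distance of each of vial, jar, cup, slide_case, marker from where it was at the start of the episode below 0.03 m); the robot touches nothing.
It fails at once if the lid is gripped or reached into: the fingers press on its lining or rim (contact force between the fingers and lid_lining above 1.5 N).
It fails at once if the small button is pressed, or the large one while the lid is open (value of joint eject above 0.003 m or (value of joint start above 0.003 m and value of joint lid above 0.06 rad)).
It fails at once if the lid is slammed (closing faster than 4 rad/s) (velocity of joint lid below -4 rad/s).
It fails at once if the centrifuge is shifted more than 20 mm, lifted or tipped (distance of centrifuge from where it was at the start of the episode above 0.02 m or height (world z) of centrifuge above 0.01 m or angle between centrifuge's own z axis and vertical above 0.1 rad).
It fails at once if a loose bystander is moved more than 30 mm, lifted or knocked over (distance of any of vial, jar, cup, slide_case, marker from where it was at the start of the episode above 0.03 m or height (world z) of any of vial, jar, cup, slide_case, marker above 0.02 m or angle between any of vial, jar, cup, slide_case's own z axis and vertical above 0.5 rad).
It also fails if it takes over 48 s, if anything falls off the work surface, if the arm or the gripper's body presses on something with over 40 N, if the wrist force passes 120 N, or if a joint passes its speed limit or range.

ROBOT

A 7-joint arm with a two-finger parallel gripper is mounted at the origin on the work surface. World frame = base frame: x ahead of the robot, y to its left, z up, the work surface at z = 0. Lengths are in m, angles in degrees, forces in N, time in s.
With the tool pointing down it reaches from about 0.425 to 0.95 m from the base axis. Payload 4.7 kg.
Tool frame: the origin (TCP) lies on the mounting face of the last link; the fingertips stand 182 mm ahead of it and the grasp point (between the pads) lies 164 mm ahead of it (r.tcp_to_tips is the distance from the TCP to the fingertips, in m); x points along the fingers, z is the direction in which the jaws open and shut, and the axes are right-handed (so a half turn about x gives the same grasp; the last joint's range is limited). The gripper opens to 87 mm and grips with 3 to 60 N. Pads are 19 mm wide; open, the fingers measure 117 mm over their backs; the gripper's body (75 mm by 190 mm) begins 51 mm behind the grasp point.
Start: joints at [65.151, 26.849, -2.785, 87.806, 1.381, 65.374, -4.715], TCP at [0.266, -0.62, 0.405] pointing down, gripper open.
Joint ranges: [-148.3, 148.3], [-19.14, 114.17], [-79.39, 73.82], [5.75, 140.21], [-59.74, 239.74], [12.07, 113.84], [-152.46, 152.46]. Speed limits (degrees/s): [147.25, 147.25, 180, 180, 180, 180, 180].

INTERFACE

Orientations are given as a 3x3 rotation matrix whose columns are the frame's x, y, z axes.
In Python, from bench import r, viewer, nets gives the robot as it stands.
- The arm moves only by the tool jog_arm, never from a script. Its argument "rows" is a list of rows, each an object with "delta_pos": the shift along the tool's x, y, z in m, a list of three; "turn": the turn, a rotation vector about the tool's x, y, z in degrees, a list of three; "jaw": the opening in per cent of the stroke, from 0 (shut) to 100 (fully open). A call has 1 to 10 rows; each row is the pose to reach, as a shift and turn from the pose commanded when the call began, along the tool's axes at that moment; what a row does not reach only later rows make up. A row lasts 1/12 s, in which the tool goes at most 41.7 mm and 7.16 degrees, less where a joint would pass 70% of its speed; a pose out of reach is approached as far as the arm can. A call with a gripper value outside its range is refused whole. The fingers move at their own pace and stop on an object; "force" is the grip in N (left out, the last holds). Time passes only in rows, so rows that repeat a pose let the fingers close. It gives the time, the measured TCP pose, the force and the opening at its end, in the units of the state.
- r.observe(): the state, without advancing time (a new reading comes with each control period).
- viewer.camera(name): name is "scene" or "top"; returns (picture, depth): 420x560x3 uint8, red, green, blue; 420x560 float32, m along the optical axis (not along the pixel's ray), 0 where there is no reading.
- viewer.camera_params(name): a dict with "mtx" (3x3 intrinsics, pixels), "k1" (the pictures are not rectified: a ray, as slopes to the right and down, at radius r is drawn at 1 + k1 r^2 times it, then the intrinsics apply), "eye" and "rotation" of the camera in the world. Camera axes: x right, y up, looking along -z (the intrinsics and any distortion apply to the point x, -y, -z); pixel columns grow to the right and rows downward; lengths in m; the calibration is good to about 2 mm. A picture is of the moment at which its call begins. camera_params takes no time and is no camera call.
- r.sign_off(): hands the job in, once; it reports no verdict.
Trained networks look in the newest picture that a camera, given by its name, has taken for a name from the list of things; names that differ only in an ending like _2 or _b are one class to them, and where a whole thing is asked for, a point or a joint stands for the part that bears it (a point fixed in the world has none). Each returns a list of dicts, best first, with "confidence" (0 to 1); they miss things now and then, are a little off and sometimes report something else, mostly with a low value. They report only what shows in the picture. A call takes as long as a camera call.
- nets.find_in(target, camera): "rect" ([left, top, right, bottom] in pixels, round what is visible of it).
- nets.masks_of(target, camera): "pixels" (420x560 bool, what is visible of it) and "rect" ([left, top, right, bottom] in pixels, round what is visible of it).
The state is a dict: "time": time; "q": joint angles; "qd": joint speeds; "tau": joint torques, N m; "eef_pos": TCP position; "tcp_rot": TCP orientation; "ft_force": force on the tool from outside, world axes, zero at the start; "torque": the same for the moment, N m; "width": finger opening in m.
Only numpy, scipy, OpenCV 4.12 (cv2) and the standard library are available. Lean on these libraries where they do the work, as an engineer would, in place of code of your own. Each camera call takes 0.05 s, during which the arm holds its last target. There are 200 camera calls.

## Working session

There is one attempt and no reset: what is moved stays moved. The work goes in short steps, Python scripts to look and compute and a tool call to move; the robot and the scene stay as the last step left them, time stands still between calls to the robot, and variables do not carry over. Pictures are saved under pics/ and viewed, about 8 in all and at most 12, crops included, and the job is handed in when it is done.

Besides the shell and the picture viewer there is one more tool, called after "Call:" by a JSON object that holds its "method" and its "body", one argument or row to a line. jog_arm: Moves the arm, as the interface text tells. Its arguments: {"type":"object","properties":{"rows":{"type":"array"},"force":{"type":"number"}},"required":["rows"]}

```bash
mkdir -p pics; ls; cat > h.py <<'E'
import numpy as np, cv2
from bench import r, viewer, nets
def cloud(name):
    im,d=viewer.camera(name); p=viewer.camera_params(name)
    K=np.array(p["mtx"]);k1=p["k1"]
    v,u=np.mgrid[0:420,0:560]
    x=(u-K[0,2])/K[0,0];y=(v-K[1,2])/K[1,1]
    rd=np.hypot(x,y);rr=rd.copy()
    for _ in range(20): rr=rd/(1+k1*rr**2)
    s=np.where(rd>0,rr/np.maximum(rd,1e-9),1);x=x*s;y=y*s
    P=np.stack([x*d,-y*d,-d],-1)@np.array(p["rotation"]).T+np.array(p["eye"])
    P[d<=0]=np.nan
    return im,d,P
E
python3 - <<'E'
from h import *
s=r.observe(); print(s["time"],s["eef_pos"],s["tcp_rot"],s["width"],r.tcp_to_tips)
for n in("scene","top"):
    im,d,P=cloud(n); np.save(n+".npy",P); cv2.imwrite(f"pics/{n}0.png",im[:,:,::-1])
    p=viewer.camera_params(n);print(n,p["eye"],p["mtx"],p["k1"])
    for t in("centrifuge","lid","start_top","eject_top","mixer","vial","jar","cup","slide_case","marker"):
        for m in nets.masks_of(t,n)[:1]:
            q=P[m["pixels"]];q=q[~np.isnan(q[:,0])]
            if len(q): print(n,t,round(m["confidence"],2),m["rect"],np.round(np.percentile(q,[3,50,97],axis=0),3).tolist())
print(r.observe()["time"])
E
```

```text
pics
0.0 [ 0.26573478 -0.62021432  0.4036548 ] [[-8.96492452e-04  9.19179685e-01  3.93837406e-01]
 [ 1.80552081e-03  3.93838410e-01 -9.19177919e-01]
 [-9.99997968e-01 -1.12954433e-04 -2.01267121e-03]] 0.08679478525692391 0.1822
scene [0.95212832 0.7091876  0.88725044] [[453.04184667   0.         273.84369698]
 [  0.         453.04184667 205.30338013]
 [  0.           0.           1.        ]] -0.115464355355513
scene centrifuge 0.85 [243.0, 197.0, 355.2, 292.3] [[0.452, 0.068, 0.022], [0.616, 0.174, 0.088], [0.67, 0.23, 0.208]]
scene lid 0.61 [242.6, 199.9, 307.3, 285.2] [[0.611, 0.091, 0.085], [0.647, 0.171, 0.165], [0.673, 0.231, 0.209]]
scene start_top 0.46 [329.4, 228.6, 339.8, 232.5] [[0.46, 0.152, 0.078], [0.467, 0.16, 0.084], [0.472, 0.165, 0.088]]
scene eject_top 0.35 [244.8, 198.9, 356.8, 291.9] [[0.454, 0.07, 0.023], [0.617, 0.175, 0.088], [0.669, 0.23, 0.208]]
scene mixer 0.73 [221.4, 137.0, 285.5, 200.5] [[0.45, -0.232, 0.007], [0.534, -0.151, 0.08], [0.587, -0.115, 0.107]]
scene vial 0.5 [355.9, 211.2, 367.4, 237.2] [[0.364, 0.135, 0.003], [0.383, 0.152, 0.052], [0.39, 0
[... 1016 characters left out ...]
, 0.09]]
top mixer 0.79 [323.6, 205.9, 379.9, 261.3] [[0.444, -0.248, 0.013], [0.505, -0.182, 0.084], [0.575, -0.123, 0.109]]
top vial 0.6 [224.4, 270.4, 238.4, 281.7] [[0.367, 0.132, 0.002], [0.377, 0.142, 0.076], [0.389, 0.154, 0.082]]
top jar 0.51 [212.2, 151.9, 228.6, 169.3] [[0.696, 0.171, 0.021], [0.711, 0.19, 0.057], [0.732, 0.21, 0.064]]
top cup 0.85 [126.6, 200.0, 152.9, 223.4] [[0.523, 0.381, -0.001], [0.561, 0.424, 0.031], [0.586, 0.446, 0.067]]
top slide_case 0.87 [133.1, 258.1, 165.3, 288.2] [[0.341, 0.343, 0.012], [0.381, 0.379, 0.026], [0.422, 0.416, 0.033]]
top marker 0.54 [426.6, 267.8, 431.1, 311.4] [[0.309, -0.436, 0.002], [0.359, -0.428, 0.011], [0.41, -0.421, 0.018]]
1.1
```

```bash
python3 - <<'E'
from h import *
a=cv2.imread("pics/scene0.png")[120:340,200:420];b=cv2.imread("pics/top0.png")[130:310,170:350]
cv2.imwrite("pics/c0.png",np.hstack([cv2.resize(a,(400,400)),cv2.resize(b,(400,400))]))
A=np.concatenate([np.load(n+".npy").reshape(-1,3) for n in("scene","top")]);A=A[~np.isnan(A[:,0])]
m=(A[:,0]>.42)&(A[:,0]<.72)&(A[:,1]>.03)&(A[:,1]<.26)
B=A[m]
# front face/deck at z 68..80
D=B[(B[:,2]>.07)&(B[:,2]<.08)&(B[:,0]<.62)]
print(len(D),cv2.minAreaRect((D[:,:2]*1000).astype(np.float32)),np.median(D[:,2]))
# lid rear face slices by z
for z0 in np.arange(.08,.215,.015):
    L=B[(B[:,2]>z0)&(B[:,2]<z0+.015)&(B[:,0]>.56)]
    if len(L)>5: print(round(z0,3),len(L),cv2.minAreaRect((L[:,:2]*1000).astype(np.float32)))
bt=B[(B[:,2]>.082)&(B[:,2]<.092)&(B[:,0]<.53)]; print(np.round(bt[:60]*1000).tolist())
E
```

```text
4015 ((540.8012084960938, 132.30352783203125), (197.03506469726562, 162.35311889648438), 13.358121871948242) 0.07479359034856503
0.08 994 ((607.658203125, 148.1926727294922), (115.65235900878906, 153.4293975830078), 13.415914535522461)
0.095 371 ((608.4031982421875, 149.63723754882812), (110.94405364990234, 150.9566650390625), 13.304287910461426)
0.11 282 ((642.3767700195312, 158.26629638671875), (35.846038818359375, 150.64462280273438), 13.172747611999512)
0.125 314 ((641.2311401367188, 157.49337768554688), (37.79528045654297, 150.6593780517578), 12.860722541809082)
0.14 312 ((638.9933471679688, 156.21185302734375), (37.75782775878906, 153.11419677734375), 13.256630897521973)
0.155 325 ((637.3854370117188, 156.2485809326172), (36.87115478515625, 150.91798400878906), 13.573214530944824)
0.17 312 ((635.2430419921875, 155.6579132080078), (37.28309631347656, 151.44207763671875), 13.464996337890625)
0.185 380 ((633.5375366210938, 155.17431640625), (37.56047821044922, 152.1487579345703), 13.398782730102539)
0.2 1612 ((632.0169677734375, 153.98129272460938), (37.17009353637695, 152.6818695
[... 589 characters left out ...]
 84.0], [480.0, 71.0, 85.0], [478.0, 73.0, 86.0], [475.0, 72.0, 84.0], [475.0, 76.0, 87.0], [472.0, 76.0, 85.0], [468.0, 76.0, 84.0], [497.0, 65.0, 86.0], [495.0, 66.0, 85.0], [493.0, 67.0, 85.0], [491.0, 70.0, 87.0], [487.0, 68.0, 83.0], [487.0, 72.0, 86.0], [485.0, 73.0, 86.0], [483.0, 75.0, 87.0], [479.0, 75.0, 85.0], [478.0, 77.0, 86.0], [476.0, 78.0, 86.0], [474.0, 79.0, 85.0], [471.0, 80.0, 85.0], [471.0, 83.0, 88.0], [499.0, 69.0, 86.0], [497.0, 70.0, 86.0], [494.0, 70.0, 84.0], [493.0, 73.0, 87.0], [490.0, 73.0, 85.0], [488.0, 74.0, 85.0], [486.0, 76.0, 86.0], [482.0, 74.0, 82.0], [482.0, 78.0, 86.0], [481.0, 81.0, 88.0], [477.0, 80.0, 84.0], [475.0, 82.0, 85.0], [473.0, 82.0, 84.0]]
```

View pics/c0.png

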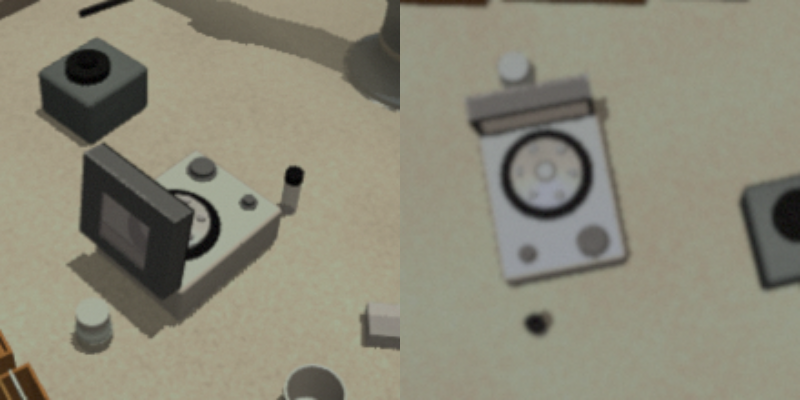

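Call:
{"method": "jog_arm", "body": {
  "rows": [
    {"delta_pos":[-0.03,0.02,-0.016],"turn":[5,0,0],"jaw":0},
    {"delta_pos":[-0.06,0.05,-0.04],"turn":[9.9,0,0],"jaw":0},
    {"delta_pos":[-0.06,0.08,-0.065],"turn":[9.9,0,0],"jaw":0},
    {"delta_pos":[-0.06,0.11,-0.09],"turn":[9.9,0,0],"jaw":0},
    {"delta_pos":[-0.06,0.14,-0.114],"turn":[9.9,0,0],"jaw":0},
    {"delta_pos":[-0.06,0.17,-0.138],"turn":[9.9,0,0],"jaw":0},
    {"delta_pos":[-0.06,0.2,-0.162],"turn":[9.9,0,0],"jaw":0},
    {"delta_pos":[-0.06,0.23,-0.187],"turn":[9.9,0,0],"jaw":0},
    {"delta_pos":[-0.06,0.26,-0.211],"turn":[9.9,0,0],"jaw":0},
    {"delta_pos":[-0.06,0.29,-0.235],"turn":[9.9,0,0],"jaw":0}
  ]
}}

```text
time: 1.93
eef_pos: [0.4403, -0.2883, 0.4652]
tcp_rot: [[0.001, 0.973, 0.23], [-0.001, 0.23, -0.973], [-1.0, 0.001, 0.001]]
ft_force: [0.3, -1.1, -0.3]
width: 0.0282
```

Call:
{"method": "jog_arm", "body": {
  "rows": [
    {"delta_pos":[0,0.026,-0.03],"turn":[0,0,0],"jaw":0},
    {"delta_pos":[0,0.052,-0.06],"turn":[0,0,0],"jaw":0},
    {"delta_pos":[0,0.078,-0.09],"turn":[0,0,0],"jaw":0},
    {"delta_pos":[0,0.104,-0.12],"turn":[0,0,0],"jaw":0},
    {"delta_pos":[0,0.13,-0.15],"turn":[0,0,0],"jaw":0},
    {"delta_pos":[0,0.156,-0.18],"turn":[0,0,0],"jaw":0},
    {"delta_pos":[0,0.182,-0.21],"turn":[0,0,0],"jaw":0},
    {"delta_pos":[0,0.208,-0.24],"turn":[0,0,0],"jaw":0},
    {"delta_pos":[0,0.234,-0.27],"turn":[0,0,0],"jaw":0},
    {"delta_pos":[0,0.26,-0.3],"turn":[0,0,0],"jaw":0}
  ]
}}

```text
time: 2.77
eef_pos: [0.6245, 0.0632, 0.465]
tcp_rot: [[0.0, 0.973, 0.23], [-0.0, 0.23, -0.973], [-1.0, 0.0, 0.0]]
ft_force: [0.6, -1.1, -0.8]
width: 0.0006
```

Call:
{"method": "jog_arm", "body": {
  "rows": [
    {"delta_pos":[0,0.026,-0.03],"turn":[0,0,0],"jaw":0},
    {"delta_pos":[0,0.052,-0.06],"turn":[0,0,0],"jaw":0},
    {"delta_pos":[0,0.077,-0.086],"turn":[0,0,0],"jaw":0},
    {"delta_pos":[0,0.077,-0.086],"turn":[0,0,0],"jaw":0}
  ]
}}

```text
time: 3.1
eef_pos: [0.6797, 0.1712, 0.4635]
tcp_rot: [[-0.0, 0.971, 0.239], [0.007, 0.239, -0.971], [-1.0, 0.001, -0.007]]
ft_force: [-0.0, 0.7, 1.2]
width: 0.0006
```

Call:
{"method": "jog_arm", "body": {
  "rows": [
    {"delta_pos":[0.02,0,0],"turn":[0,0,0],"jaw":0},
    {"delta_pos":[0.045,0,0],"turn":[0,0,0],"jaw":0},
    {"delta_pos":[0.07,0,0],"turn":[0,0,0],"jaw":0},
    {"delta_pos":[0.09,0,0],"turn":[0,0,0],"jaw":0},
    {"delta_pos":[0.104,0,0],"turn":[0,0,0],"jaw":0},
    {"delta_pos":[0.104,0,0],"turn":[0,0,0],"jaw":0},
    {"delta_pos":[0.104,0,0],"turn":[0,0,0],"jaw":0}
  ]
}}

```text
time: 3.68
eef_pos: [0.6791, 0.1626, 0.3602]
tcp_rot: [[-0.001, 0.973, 0.23], [-0.0, 0.23, -0.973], [-1.0, -0.001, 0.0]]
ft_force: [-0.4, -0.1, 0.2]
width: 0.0003
```

```bash
python3 - <<'E'
from h import *
im,d,P=cloud("scene"); cv2.imwrite("pics/s1.png",cv2.resize(im[100:340,180:420,::-1],(480,480)))
s=r.observe();print(s["time"],s["eef_pos"],s["ft_force"])
# local pos of tip and arc plan
c,sn=np.cos(np.radians(13.3)),np.sin(np.radians(13.3))
p=s["eef_pos"]; dx=p[0]-.5578;dy=p[1]-.1363
tx,ty,tz=c*dx+sn*dy,-sn*dx+c*dy,p[2]-.1822
print("tip local",tx,ty,tz)
S=.100
for th in list(range(84,-1,-4)):
    t=np.radians(th); x=.075-S*np.cos(t)+.032*np.sin(t)+.0095; z=.076+S*np.sin(t)+.032*np.cos(t)
    print(th,"dy=%.4f dx=%.4f"%(x-tx,-(z-tz)))
E
```

```text
3.7333 [0.67939209 0.16282954 0.3615666 ] [-0.24065977 -0.26046185 -0.30518045]
tip local 0.12443396822343086 -0.002154242197115828 0.179366602033844
84 dy=-0.0186 dx=0.0006
80 dy=-0.0258 dx=-0.0007
76 dy=-0.0331 dx=-0.0014
72 dy=-0.0404 dx=-0.0016
68 dy=-0.0477 dx=-0.0013
64 dy=-0.0550 dx=-0.0005
60 dy=-0.0622 dx=0.0008
56 dy=-0.0693 dx=0.0026
52 dy=-0.0763 dx=0.0049
48 dy=-0.0831 dx=0.0076
44 dy=-0.0896 dx=0.0109
40 dy=-0.0960 dx=0.0146
36 dy=-0.1020 dx=0.0187
32 dy=-0.1078 dx=0.0232
28 dy=-0.1132 dx=0.0282
24 dy=-0.1183 dx=0.0335
20 dy=-0.1230 dx=0.0391
16 dy=-0.1272 dx=0.0450
12 dy=-0.1311 dx=0.0513
8 dy=-0.1345 dx=0.0578
4 dy=-0.1375 dx=0.0645
0 dy=-0.1399 dx=0.0714
```

View pics/s1.png

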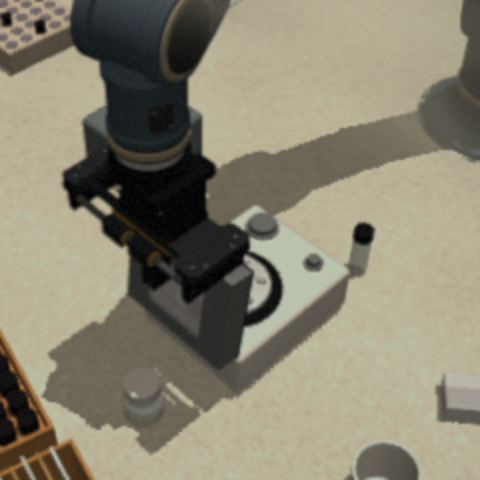

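The picture shows the closed fingers behind the lid (about px 200,300 in the crop), the body clear above its edge, and the jar at (143,395) untouched. I'm starting the push along the arc.

Call:
{"method": "jog_arm", "body": {
  "rows": [
    {"delta_pos":[0,-0.008,0],"turn":[0,0,0],"jaw":0},
    {"delta_pos":[0,-0.014,0],"turn":[0,0,0],"jaw":0},
    {"delta_pos":[0,-0.018,0],"turn":[0,0,0],"jaw":0},
    {"delta_pos":[-0.0005,-0.022,0],"turn":[0,0,0],"jaw":0},
    {"delta_pos":[-0.001,-0.026,0],"turn":[0,0,0],"jaw":0},
    {"delta_pos":[-0.0014,-0.033,0],"turn":[0,0,0],"jaw":0},
    {"delta_pos":[-0.0016,-0.04,0],"turn":[0,0,0],"jaw":0}
  ]
}}

```text
time: 4.32
eef_pos: [0.6399, 0.1537, 0.3632]
tcp_rot: [[0.002, 0.973, 0.23], [0.0, 0.23, -0.973], [-1.0, 0.002, 0.0]]
ft_force: [0.2, -0.2, 2.2]
width: 0.0006
```

```bash
python3 - <<'E'
from h import *
im,d,P=cloud("scene"); cv2.imwrite("pics/s2.png",cv2.resize(im[100:340,180:420,::-1],(480,480)))
s=r.observe();print(s["time"],s["eef_pos"],s["ft_force"])
c,sn=np.cos(np.radians(13.3)),np.sin(np.radians(13.3))
Q=P.reshape(-1,3);dx=Q[:,0]-.5578;dy=Q[:,1]-.1363
L=np.c_[c*dx+sn*dy,-sn*dx+c*dy,Q[:,2]]
# lid side face y=+75
m=(abs(L[:,1]-.076)<.006)&(L[:,2]>.1)&(L[:,2]<.22)&(abs(L[:,0]-.06)<.1)
A=L[m]
for z in np.arange(.1,.21,.015):
    a=A[(A[:,2]>z)&(A[:,2]<z+.015)]
    if len(a):print(round(z,3),len(a),np.round([a[:,0].min(),a[:,0].max()],3))
E
```

```text
4.3667 [0.63865323 0.15346711 0.36299551] [-0.48343704 -0.6967017   1.77908129]
0.1 56 [0.065 0.103]
0.115 59 [0.059 0.098]
0.13 63 [0.052 0.093]
0.145 65 [0.048 0.089]
0.16 60 [0.044 0.084]
0.175 68 [0.039 0.078]
0.19 73 [0.036 0.072]
0.205 13 [0.051 0.067]
```

View pics/s2.png

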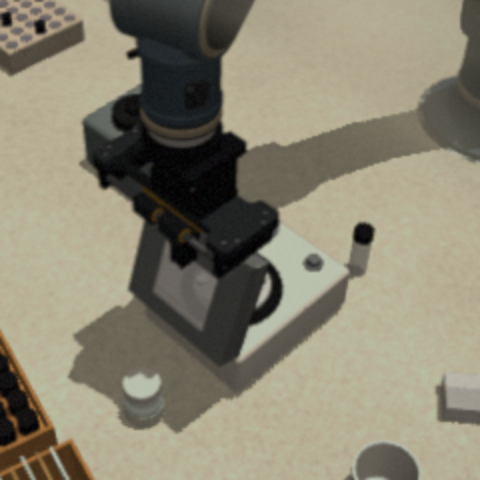

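The lid now leans forward, at about 71° by depth, with the fingers (px 185,250) on its outer face. The model fits, so I'm carrying on.

Call:
{"method": "jog_arm", "body": {
  "rows": [
    {"delta_pos":[0.0003,-0.007,0],"turn":[0,0,0],"jaw":0},
    {"delta_pos":[0.001,-0.0145,0],"turn":[0,0,0],"jaw":0},
    {"delta_pos":[0.0025,-0.022,0],"turn":[0,0,0],"jaw":0},
    {"delta_pos":[0.004,-0.029,0],"turn":[0,0,0],"jaw":0},
    {"delta_pos":[0.0065,-0.036,0],"turn":[0,0,0],"jaw":0},
    {"delta_pos":[0.009,-0.0425,0],"turn":[0,0,0],"jaw":0},
    {"delta_pos":[0.0125,-0.049,0],"turn":[0,0,0],"jaw":0},
    {"delta_pos":[0.016,-0.0555,0],"turn":[0,0,0],"jaw":0},
    {"delta_pos":[0.02,-0.0615,0],"turn":[0,0,0],"jaw":0},
    {"delta_pos":[0.025,-0.0675,0],"turn":[0,0,0],"jaw":0}
  ]
}}

```text
time: 5.2
eef_pos: [0.5738, 0.1381, 0.337]
tcp_rot: [[0.0, 0.973, 0.23], [-0.0, 0.23, -0.973], [-1.0, 0.0, 0.0]]
ft_force: [0.8, 0.1, 0.6]
width: 0.0004
```

Call:
{"method": "jog_arm", "body": {
  "rows": [
    {"delta_pos":[0.005,-0.0055,0],"turn":[0,0,0],"jaw":0},
    {"delta_pos":[0.0105,-0.0105,0],"turn":[0,0,0],"jaw":0},
    {"delta_pos":[0.016,-0.015,0],"turn":[0,0,0],"jaw":0},
    {"delta_pos":[0.022,-0.0195,0],"turn":[0,0,0],"jaw":0},
    {"delta_pos":[0.028,-0.0235,0],"turn":[0,0,0],"jaw":0},
    {"delta_pos":[0.0345,-0.0265,0],"turn":[0,0,0],"jaw":0},
    {"delta_pos":[0.04,-0.0295,0],"turn":[0,0,0],"jaw":0},
    {"delta_pos":[0.044,-0.031,0],"turn":[0,0,0],"jaw":0},
    {"delta_pos":[0.048,-0.032,0],"turn":[0,0,0],"jaw":0},
    {"delta_pos":[0.048,-0.032,0],"turn":[0,0,0],"jaw":0}
  ]
}}

```text
time: 6.03
eef_pos: [0.5432, 0.131, 0.2904]
tcp_rot: [[-0.001, 0.973, 0.23], [-0.001, 0.23, -0.973], [-1.0, -0.001, 0.001]]
ft_force: [-3.2, -1.5, 8.7]
width: 0.0002
```

Call:
{"method": "jog_arm", "body": {
  "rows": [
    {"delta_pos":[0.001,0,0],"turn":[0,0,0],"jaw":0},
    {"delta_pos":[0.002,0,0],"turn":[0,0,0],"jaw":0},
    {"delta_pos":[0.002,0,0],"turn":[0,0,0],"jaw":0},
    {"delta_pos":[0.002,0,0],"turn":[0,0,0],"jaw":0},
    {"delta_pos":[0.002,0,0],"turn":[0,0,0],"jaw":0}
  ]
}}

```text
time: 6.45
eef_pos: [0.5432, 0.1312, 0.2901]
tcp_rot: [[-0.0, 0.973, 0.23], [-0.002, 0.23, -0.973], [-1.0, -0.0, 0.001]]
ft_force: [-7.4, -2.6, 20.9]
width: 0.0005
```

Call:
{"method": "jog_arm", "body": {
  "rows": [
    {"delta_pos":[-0.01,0,0],"turn":[0,0,0],"jaw":0},
    {"delta_pos":[-0.03,0,0],"turn":[0,0,0],"jaw":0},
    {"delta_pos":[-0.05,0,0],"turn":[0,0,0],"jaw":0},
    {"delta_pos":[-0.05,-0.025,0.014],"turn":[0,0,0],"jaw":0},
    {"delta_pos":[-0.05,-0.05,0.028],"turn":[0,0,0],"jaw":0},
    {"delta_pos":[-0.05,-0.0715,0.04],"turn":[0,0,0],"jaw":0},
    {"delta_pos":[-0.05,-0.0715,0.04],"turn":[0,0,0],"jaw":0},
    {"delta_pos":[-0.05,-0.0715,0.04],"turn":[0,0,0],"jaw":0}
  ]
}}

```text
time: 7.12
eef_pos: [0.4824, 0.0746, 0.3374]
tcp_rot: [[0.0, 0.974, 0.228], [-0.001, 0.228, -0.974], [-1.0, 0.0, 0.001]]
ft_force: [-0.0, -0.3, 0.5]
width: 0.0003
```

```bash
python3 - <<'E'
from h import *
out=[];A=[]
for n,sl in(("scene",np.s_[100:340,180:420]),("top",np.s_[130:310,170:350])):
    im,d,P=cloud(n); out.append(cv2.resize(im[sl][:,:,::-1],(400,400))); A.append(P.reshape(-1,3))
    for m in nets.masks_of("start_top",n)[:2]:
        q=P[m["pixels"]]; print(n,m["confidence"],m["rect"],np.nanmean(q,0))
cv2.imwrite("pics/c3.png",np.hstack(out))
s=r.observe();print(s["time"],s["eef_pos"],s["ft_force"])
A=np.concatenate(A);A=A[~np.isnan(A[:,0])]
c,sn=np.cos(np.radians(13.3)),np.sin(np.radians(13.3))
dx=A[:,0]-.5578;dy=A[:,1]-.1363
L=np.c_[c*dx+sn*dy,-sn*dx+c*dy,A[:,2]]
for x in(-.045,-.02,.01,.04,.07,.1):
    a=L[(abs(L[:,0]-x)<.008)&(abs(L[:,1]-.03)<.03)&(L[:,2]<.125)]
    print(x,len(a),np.median(a[:,2]) if len(a) else 0)
D=L[(L[:,2]>.066)&(L[:,2]<.08)&(abs(L[:,0])<.14)&(abs(L[:,1])<.1)]
print(np.percentile(D,[1,99],axis=0), cv2.minAreaRect((D[:,:2]*1000).astype(np.float32)))
E
```

```text
scene 0.51 [303.0, 207.9, 320.4, 216.9] [0.4846371  0.07876555 0.08532635]
7.3167 [0.4836898  0.07630928 0.33745765] [ 0.38799242 -0.01536759 -0.47354382]
-0.045 137 0.10772604329002466
-0.02 158 0.10731489563059365
0.01 199 0.10697603957509749
0.04 213 0.10700957752331663
0.07 444 0.10453277891286472
0.1 155 0.00031464525432878254
[[-0.1147481  -0.07526416  0.06626541]
 [ 0.08370081  0.0808292   0.07971123]] ((-15.472434997558594, 1.5195846557617188), (201.1707763671875, 161.32330322265625), 0.5344613790512085)
```

View pics/c3.png

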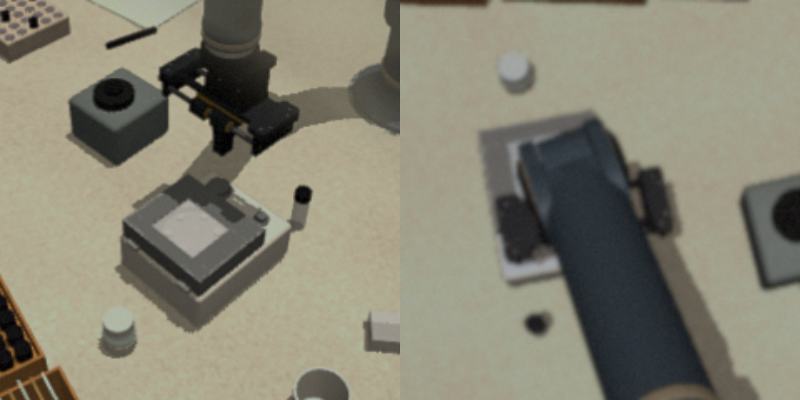

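The lid is flat at 107 mm (shut) and the machine has not shifted. The fingers hang over the large button (scene crop ~220,185), so I'm pressing now.

Call:
{"method": "jog_arm", "body": {
  "rows": [
    {"delta_pos":[0.025,0,0],"turn":[0,0,0],"jaw":0},
    {"delta_pos":[0.05,0,0],"turn":[0,0,0],"jaw":0},
    {"delta_pos":[0.065,0,0],"turn":[0,0,0],"jaw":0},
    {"delta_pos":[0.07,0,0],"turn":[0,0,0],"jaw":0},
    {"delta_pos":[0.073,0,0],"turn":[0,0,0],"jaw":0},
    {"delta_pos":[0.0755,0,0],"turn":[0,0,0],"jaw":0},
    {"delta_pos":[0.077,0,0],"turn":[0,0,0],"jaw":0},
    {"delta_pos":[0.077,0,0],"turn":[0,0,0],"jaw":0},
    {"delta_pos":[0.077,0,0],"turn":[0,0,0],"jaw":0}
  ]
}}

```text
time: 8.07
eef_pos: [0.4827, 0.0762, 0.2624]
tcp_rot: [[-0.001, 0.973, 0.23], [-0.001, 0.23, -0.973], [-1.0, -0.001, 0.001]]
ft_force: [-7.6, -0.4, 14.0]
width: 0.0004
```

The tip is at 80.2 mm with 14 N, well over the 4.5 N needed, so the button has bottomed. I'm lifting off.

Call:
{"method": "jog_arm", "body": {
  "rows": [
    {"delta_pos":[-0.005,0,0],"turn":[0,0,0],"jaw":0},
    {"delta_pos":[-0.02,0,0],"turn":[0,0,0],"jaw":0},
    {"delta_pos":[-0.05,0,0],"turn":[0,0,0],"jaw":0},
    {"delta_pos":[-0.085,0,0],"turn":[0,0,0],"jaw":0},
    {"delta_pos":[-0.12,0,0],"turn":[0,0,0],"jaw":0},
    {"delta_pos":[-0.12,-0.01,0.035],"turn":[0,0,0],"jaw":0},
    {"delta_pos":[-0.12,-0.02,0.07],"turn":[0,0,0],"jaw":0},
    {"delta_pos":[-0.12,-0.03,0.1],"turn":[0,0,0],"jaw":0},
    {"delta_pos":[-0.12,-0.03,0.12],"turn":[0,0,0],"jaw":0},
    {"delta_pos":[-0.12,-0.03,0.12],"turn":[0,0,0],"jaw":0}
  ]
}}

```text
time: 8.9
eef_pos: [0.482, -0.053, 0.3815]
tcp_rot: [[0.004, 0.975, 0.222], [-0.003, 0.222, -0.975], [-1.0, 0.003, 0.003]]
ft_force: [-0.0, -0.4, 0.5]
width: 0.0007
```

```bash
python3 - <<'E'
from h import *
im,d,P=cloud("scene"); cv2.imwrite("pics/s4.png",cv2.resize(im[100:340,180:420,::-1],(480,480)))
for t in("start_top","eject_top","vial","jar","cup","slide_case"):
    for m in nets.masks_of(t,"scene")[:1]:
        q=P[m["pixels"]];q=q[~np.isnan(q[:,0])];print(t,round(m["confidence"],2),np.round(np.median(q,0),3),np.percentile(q[:,2],95).round(4))
im,d,P2=cloud("top")
A=np.concatenate([P.reshape(-1,3),P2.reshape(-1,3)]);A=A[~np.isnan(A[:,0])]
c,sn=np.cos(np.radians(13.3)),np.sin(np.radians(13.3))
dx=A[:,0]-.5578;dy=A[:,1]-.1363
L=np.c_[c*dx+sn*dy,-sn*dx+c*dy,A[:,2]]
for n,x,y,R in(("start",-.087,-.042,.01),("eject",-.087,.042,.004),("lid front",-.04,0,.01),("lid rear",.06,0,.01)):
    a=L[(np.hypot(L[:,0]-x,L[:,1]-y)<R)&(L[:,2]<.125)]; print(n,len(a),np.median(a[:,2]))
s=r.observe();print(s["time"],s["eef_pos"],s["ft_force"])
E
```

```text
start_top 0.5 [0.485 0.079 0.086] 0.0881
eject_top 0.51 [0.389 0.389 0.028] 0.0306
vial 0.7 [0.383 0.151 0.048] 0.0788
jar 0.9 [0.722 0.204 0.053] 0.0622
cup 0.69 [0.388 0.389 0.028] 0.0306
slide_case 0.93 [0.389 0.387 0.028] 0.0306
start 81 0.08581292437135912
eject 14 0.08495317668503771
lid front 84 0.10754717108257517
lid rear 86 0.10718456054145042
9.3 [ 0.48140808 -0.0470801   0.38046781] [-0.52251122 -0.70968887  0.21240356]
```

View pics/s4.png

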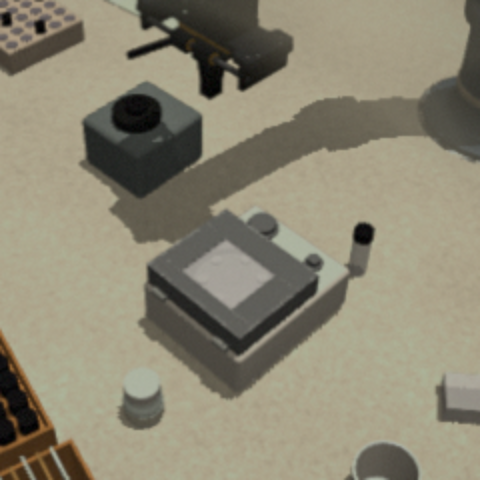

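The lid is shut, both buttons are up (86 and 85 mm), the bystanders are in place and the arm is clear. I'm handing in.

```bash
python3 -c "
from bench import r
print(r.sign_off())"
```

```text
the job is handed in; nothing more can be done
None
```

The lid is shut, the large button has been pressed and is back up, and I handed the job in at about 9.3 s on the robot's clock. The sign-off reports no verdict.

- **Lid:** I pushed it from behind on its outer face with the closed fingertips, planned at about 0.8 rad/s. It met its stop at about 21 N. Afterwards its top measured 107 mm front and rear, against 108 mm when shut.
- **Large button:** I pressed it until the tip stopped at 80.2 mm with 14 N, more than the 4.5 N it needs fully down.
- **Last checks:** The large button stood at 86 mm and the small one at 85 mm, so both were up. The arm was clear of everything. With the lid shut, before the press, the centrifuge's outline was within about 2 mm of its start. I did not re-measure it after the press, but it looks unmoved in the last picture.
- **Bystanders:** The vial, jar and slide case measured within about 2 mm of their start.
- **Disagreements:** In the last look the network took the slide case for both the cup and the small button. I judged the cup by eye, and it looks unmoved. The small button's height comes from depth at its known position. The marker was not re-measured, but the arm went nowhere near it.

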